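Unbolt the bench socket hatch and lever its heavy flap open

TASK

The socket hatch on the lab bench is bolted shut. With the fingertips, push the bolt's red knob away from the flap as far as it goes, then press the blue pad at the long end of the lever all the way down onto its stop, so that the short end raises the heavy steel flap, and finish while still holding the pad down there for your lab partner. Do not touch the flap itself, and leave the soap bottle, the meter and the resistor block where they stand.

Things in the scene. Friction and masses are not known exactly. Their poses are not given: they have to be found in the camera images.
- hatch: Fixed grey steel hatch: a socket well 200 x 190 mm (its x by y) covered by a steel flap whose top is 87 mm above the bench. Origin on the bench under the well's centre; x, y level, z up, yaw varies. Bolt: on a deck beyond the flap's free edge (x = 78 to 156 mm, top z = 87 mm). Lever: in the plane x = 0, on the -y side, from its short end at y = -118 mm to the blue pad near y = -365 mm
- bolt (a joint): Slide of the bolt in m along the hatch's +x. 0 = shut, its brass tongue lying 22 mm over the flap's edge and keeping it down; 0.040 = fully back, at its end stop, flap free. Starts at 0 to 0.008. About 2 N slides it and it stays where it is left
- bolt_knob (a point): Top centre of the bolt's upright red knob, 18 mm in diameter, 36 mm tall, from z = 99 mm (top of the bolt's flat brass bar, 26 mm wide) to z = 135 mm. At bolt joint 0 it is at x = 98, y = 0 mm of the hatch. To free the flap push the knob along the hatch's +x, from the flap's side
- lever_pivot (a point): Middle of the lever's pivot pin, which lies along the hatch's x, at x = 0, y = -184, z = 91 mm of the hatch, between two fixed grey cheeks up to z = 105 mm. The lever's steel bar is 22 mm wide and 12 mm thick; the short arm is 70 mm
- lever (a joint): Lever angle in rad. 0 = at rest, long end up 20 degrees (0.349 rad); grows as the blue pad goes down; 0.60 = fully down, arm on its rubber stop (long end 14 degrees below level). The flap's weight drives it back to 0 when let go
- lever_pad (a point): Centre of the top face of the blue pad on the lever's long end; pad 95 mm wide (hatch x), 60 mm along the lever, 10 mm thick. The point lies 195 mm from the pivot along the lever and 9 mm above the lever's mid-line: 166 mm above the bench at rest, 51 mm when fully down, moving on an arc about the pivot. About 4 to 9 N straight down lifts the flap
- flap (a joint): Opening of the steel flap in rad, 0 = shut, about 0.5 with the lever on its stop. Flap 160 mm (hatch x) by 170 mm (y), 12 mm thick, 1.8 to 2.8 kg, hinged along y at x = -85, z = 81 mm of the hatch; free edge at x = 75 mm when shut. The lever's short end lifts it by a brass pin on its -y side; it falls shut when let go
- soap: Loose yellow soap bottle with a white cap, 60 mm in diameter and 150 mm tall, upright; origin at the centre of its underside. Leave it alone
- meter: Loose blue bench meter, 90 x 100 x 45 mm, with three terminal posts to 61 mm; origin at the centre of its underside. Leave it alone
- resistor: Loose white resistor block, 40 x 85 x 22 mm, with three brass terminals to 40 mm; origin at the centre of its underside. Leave it alone

How it is judged:
On the way, in this order (a step that is already met when the one before it is completed fails the run):
1. the bolt is pushed fully back while the flap is still shut (value of joint bolt above 0.034 m and value of joint flap below 0.1 rad), for 0.2 s.
2. the lever is pressed down and the flap is raised (value of joint lever above 0.54 rad and value of joint flap above 0.4 rad), for 0.2 s.
At the end, for the whole second after the job is handed in: The bolt is at least 34 mm back, the lever at 0.54 rad or more, the flap raised by at least 0.40 rad and still, the fingers still pressing the lever with more than 1 N, and the three bystanders within 20 mm of where they stood (all of step 2 and value of joint bolt above 0.034 m and velocity of joint flap between -0.1 and 0.1 rad/s and contact force between the fingers and lever above 1 N and distance of each of soap, meter, resistor from where it was at the start of the episode below 0.02 m); the arm keeps its last pose, push and grip.
It fails at once if the flap itself is touched or lifted by the robot (more than 2 N) (contact force between any of the fingers, the arm and flap above 2 N).
It fails at once if the soap bottle is moved by more than 20 mm, lifted or tipped (distance of soap from where it was at the start of the episode above 0.02 m or angle between soap's own z axis and vertical above 0.3 rad).
It fails at once if the meter is moved by more than 20 mm, lifted or tipped (distance of meter from where it was at the start of the episode above 0.02 m or angle between meter's own z axis and vertical above 0.3 rad).
It fails at once if the resistor block is moved by more than 20 mm, lifted or tipped (distance of resistor from where it was at the start of the episode above 0.02 m or angle between resistor's own z axis and vertical above 0.3 rad).
It also fails if it takes over 54 s, if anything falls off the work surface, if the arm or the gripper's body presses on something with over 40 N, if the wrist force passes 120 N, or if a joint passes its speed limit or range.

ROBOT

A 7-joint arm with a two-finger parallel gripper is mounted at the origin on the work surface. World frame = base frame: x ahead of the robot, y to its left, z up, the work surface at z = 0. Lengths are in m, angles in rad, forces in N, time in s.
With the tool pointing down it reaches from about 0.4 to 0.9 m from the base axis. Payload 5.6 kg.
Tool frame: the origin (TCP) lies at the very end of the fingers, on their centre line; the grasp point (between the pads) lies grip_point_offset behind it (grip_point_offset is the distance from the TCP to the grasp point, in m); z points along the fingers, y is the line along which they close (so a half turn about z gives the same grasp; the last joint's range is limited). The gripper opens to 92 mm and grips with 3 to 60 N. Pads are 20 mm wide; open, the fingers measure 128 mm over their backs; the gripper's body (75 mm by 189 mm) begins 69 mm behind the grasp point.
Start: joints at [1.293, 0.468, -0.012, 1.603, 0.006, 1.071, -0.056], TCP at [0.151, -0.632, 0.215] pointing down, gripper open.
Joint ranges: [-2.53, 2.53], [-0.31, 2.02], [-1.57, 1.55], [0.28, 2.44], [-1.29, 4.43], [0.15, 1.84], [-2.92, 2.92]. Speed limits (rad/s): [2.57, 2.57, 3.14, 3.14, 3.14, 3.14, 3.14].

INTERFACE

Orientations are given as a rotation vector (axis times angle).
In Python, from rig import get_obs, capture, close_job, grip_point_offset gives the robot as it stands.
- The arm moves only by the tool drive_tool, never from a script. Its argument "increments" is a list of rows, each a list of 7 numbers: the opening, from 0 (shut) to 1 (fully open), then the shift along the world's x, y, z in mm, then the turn, a rotation vector about the world's x, y, z in rad. In form: [[fingers, x, y, z, ax, ay, az], ...]. A call has exactly 8 rows; each row shifts and turns the commanded pose from where the row before left it; what a row does not reach is not made up. A row lasts 1/10 s, in which the tool goes at most 50 mm and 8.59 degrees, less where a joint would pass 70% of its speed; a pose out of reach is approached as far as the arm can. A call with a gripper value outside its range is refused whole. The fingers move at their own pace and stop on an object; "force" is the grip in N (left out, the last holds). Time passes only in rows, so rows that do not move let the fingers close, or fill a call up. It gives the time, the measured TCP pose, the force, the opening and the grip force at its end, in the units of the state.
- get_obs(): the state, without advancing time (a new reading comes with each control period).
- capture(name): name is "side" or "top" or "wrist"; returns a dict with "image" (400x640x3 uint8, blue, green, red), "intrinsics" (3x3 intrinsics, pixels), "R" (3x3) and "t" (3): a world point X has camera coordinates R X + t; the wrist camera has in their place "tool_from_camera" (4x4, takes a point from camera to tool coordinates, whose origin is the TCP and whose axes are the flange's). Camera axes: x right, y down, z forward; pixel columns grow to the right and rows downward; lengths in m; the calibration is good to about 2 mm. A picture is of the moment at which its call begins: read the wrist's pose just before it. There is no depth.
- close_job(): hands the job in; it is judged then, once.
The state is a dict: "t": time; "joint_pos": joint angles; "joint_vel": joint speeds; "effort": joint torques, N m; "ee_pos": TCP position; "tcp_rot": TCP orientation; "contact_force": force on the tool from outside, world axes, zero at the start; "torque": the same for the moment, N m; "finger_gap": finger opening in m; "gripper_force": force on a finger pad.
Only numpy, scipy, OpenCV 4.12 (cv2) and the standard library are available. Lean on these libraries where they do the work, as an engineer would, in place of code of your own. Each camera call takes 0.05 s, during which the arm holds its last target. There are 200 camera calls.

## Working session

There is one attempt and no reset: what is moved stays moved. The work goes in short steps, Python scripts to look and compute and a tool call to move; the robot and the scene stay as the last step left them, time stands still between calls to the robot, and variables do not carry over. Pictures are saved under pics/ and viewed, at most 10 in all, crops included, and the job is handed in when it is done.

Besides the shell and the picture viewer there is one more tool, called after "Request:" as name(argument=value, ...), one argument or row to a line, values as JSON. drive_tool: Moves the arm, as the interface text tells. Its arguments: {"type":"object","properties":{"increments":{"type":"array","items":{"type":"array","items":{"type":"number"}}},"force":{"type":"number"}},"required":["increments"]}

```bash
mkdir -p pics
python3 - <<'E'
from rig import *
import cv2,pickle
o=get_obs();print({k:o[k] for k in("t","ee_pos","tcp_rot","finger_gap")},grip_point_offset)
d={}
for n in("top","side"):
    c=capture(n);d[n]=c;cv2.imwrite(f"pics/{n}0.png",c["image"])
pickle.dump(d,open("c.pkl","wb"))
E
```

```text
{'t': 0.0, 'ee_pos': array([ 0.15104971, -0.63161168,  0.21368856]), 'tcp_rot': array([-3.11830200e+00, -3.67711000e-01,  4.76853323e-04]), 'finger_gap': 0.09191915930322897} 0.0187
```

View pics/top0.png

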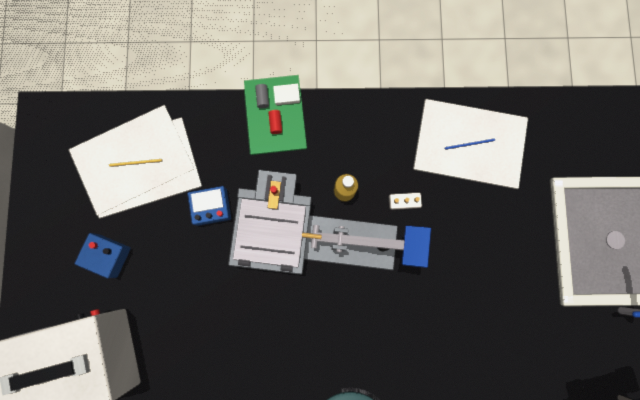

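View pics/side0.png

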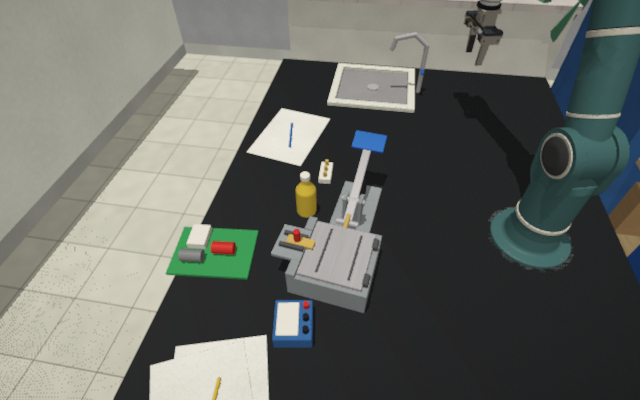

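```bash
cat > fit.py <<'E'
import pickle,cv2,numpy as np
from scipy.optimize import least_squares
d=pickle.load(open("c.pkl","rb"))
def proj(c,X):
    p=c["R"]@X+np.ravel(c["t"]);q=c["intrinsics"]@p;return q[:2]/q[2]
def blob(c,box,kind):
    h=cv2.cvtColor(c["image"],cv2.COLOR_BGR2HSV).astype(int);H,S,V=[h[...,i] for i in range(3)]
    m=(S>140)&(V>60)&(((H<7)|(H>173)) if kind=="r" else (abs(H-112)<14))
    x0,y0,x1,y1=box;k=np.zeros(m.shape,bool);k[y0:y1,x0:x1]=1
    v,u=np.nonzero(m&k);return np.array([u.mean(),v.mean()]),len(u)
if __name__=="__main__":
    T,S=d["top"],d["side"]
    ob={("top","k"):blob(T,(264,178,285,200),"r"),("side","k"):blob(S,(285,225,308,246),"r"),
        ("top","p"):blob(T,(395,215,440,275),"b"),("side","p"):blob(S,(345,125,395,160),"b")}
    print(ob)
    def W(p,X): c,s=np.cos(p[2]),np.sin(p[2]);return np.array([p[0]+c*X[0]-s*X[1],p[1]+s*X[0]+c*X[1],X[2]])
    def res(p):
        k=W(p,[.098+p[3],0,.118]);q=W(p,[0,-.3655,.1625])
        return np.concatenate([proj(d[n],k if o=="k" else q)-b for (n,o),(b,_) in ob.items()])
    s=least_squares(res,[.6,0,-.1,0]);p=s.x;print(p,s.fun.round(2))
    for n,X in dict(knob=[.098+p[3],0,.135],pre=[.066+p[3],0,.11],pad0=[0,-.364,.166],pad1=[0,-.375,.051],pivot=[0,-.184,.091]).items():print(n,W(p,X).round(4))
    # objects on plane z from the top view
    for n,(u,v,z) in dict(soapcap=(348,182,.15),meter=(209,205,.045),res=(405,201,.022)).items():
        r=T["R"].T@np.linalg.inv(T["intrinsics"])@[u,v,1];o=-T["R"].T@np.ravel(T["t"]);X=o+r*(z-o[2])/r[2]
        print(n,X.round(3))
    for b in ([-.1,-.095,.08],[.1,-.095,.08],[.156,.03,.087]):print(proj(T,W(p,b)).round(),proj(S,W(p,b)).round())
E
python3 fit.py
```

```text
{('top', 'k'): (array([273.25 , 189.575]), 40), ('side', 'k'): (array([296.30985915, 234.63380282]), 71), ('top', 'p'): (array([416.36837121, 246.02556818]), 1056), ('side', 'p'): (array([368.93453355, 140.9787234 ]), 611)}
[ 0.52825004  0.20528866 -0.12684616  0.00555765] [ 0.46  0.5  -0.55  0.42  0.03  0.26 -0.32  0.01]
knob [0.631  0.1922 0.135 ]
pre [0.5992 0.1962 0.11  ]
pad0 [ 0.4822 -0.1558  0.166 ]
pad1 [ 0.4808 -0.1667  0.051 ]
pivot [0.505  0.0228 0.091 ]
soapcap [0.644 0.004 0.15 ]
meter [0.604 0.374 0.045]
res [ 0.613 -0.161  0.022]
[301. 274.] [382. 234.]
[311. 198.] [309. 218.]
[266. 171.] [273. 247.]
```

Request:
drive_tool(
  increments=[
    [0,32,30,10,0,0,-0.045],
    [0,32,30,10,0,0,-0.045],
    [0,32,30,10,0,0,-0.045],
    [0,32,30,10,0,0,-0.045],
    [0,32,30,10,0,0,-0.045],
    [0,32,30,10,0,0,-0.045],
    [0,32,30,10,0,0,-0.045],
    [0,32,30,10,0,0,-0.045],
  ],
)

```text
t: 0.9
ee_pos: [0.408, -0.3906, 0.2948]
tcp_rot: [-3.135, 0.2, 0.001]
contact_force: [0.1, -0.5, -0.7]
finger_gap: 0.0302
gripper_force: 0.0
```

Request:
drive_tool(
  increments=[
    [0,11,36,0,0,0,0],
    [0,11,36,0,0,0,0],
    [0,11,36,0,0,0,0],
    [0,11,36,0,0,0,0],
    [0,11,36,0,0,0,0],
    [0,11,36,0,0,0,0],
    [0,11,36,0,0,0,0],
    [0,11,36,0,0,0,0],
  ],
)

```text
t: 1.7
ee_pos: [0.4951, -0.1027, 0.2944]
tcp_rot: [3.135, -0.197, -0.001]
contact_force: [0.7, -0.0, -0.4]
finger_gap: 0.0003
gripper_force: 0.0
```

Request:
drive_tool(
  increments=[
    [0,11,36,0,0,0,0],
    [0,11,36,0,0,0,0],
    [0,11,36,0,0,0,0],
    [0,11,36,0,0,0,0],
    [0,11,36,0,0,0,0],
    [0,11,36,0,0,0,0],
    [0,11,36,-10,0,0,0],
    [0,11,36,-10,0,0,0],
  ],
)

```text
t: 2.5
ee_pos: [0.5835, 0.1851, 0.2742]
tcp_rot: [3.135, -0.197, 0.0]
contact_force: [0.3, 0.0, 0.6]
finger_gap: 0.0003
gripper_force: 0.0
```

Request:
drive_tool(
  increments=[
    [0,4,6,-25,0,0,0],
    [0,4,6,-25,0,0,0],
    [0,0,0,-25,0,0,0],
    [0,0,0,-25,0,0,0],
    [0,0,0,-25,0,0,0],
    [0,0,0,-20,0,0,0],
    [0,0,0,-14,0,0,0],
    [0,0,0,0,0,0,0],
  ],
)

```text
t: 3.3
ee_pos: [0.5898, 0.1952, 0.1133]
tcp_rot: [3.134, -0.196, -0.006]
contact_force: [0.5, -0.1, -0.3]
finger_gap: 0.0005
gripper_force: 0.0
```

Run:
```python
from rig import *
import cv2,numpy as np
print(get_obs()["ee_pos"])
a=cv2.resize(capture("side")["image"][190:300,240:400],(800,550),interpolation=cv2.INTER_CUBIC)
cv2.imwrite("pics/s1.png",a)
```

```text
[0.58976449 0.19519169 0.11331536]
```

View pics/s1.png

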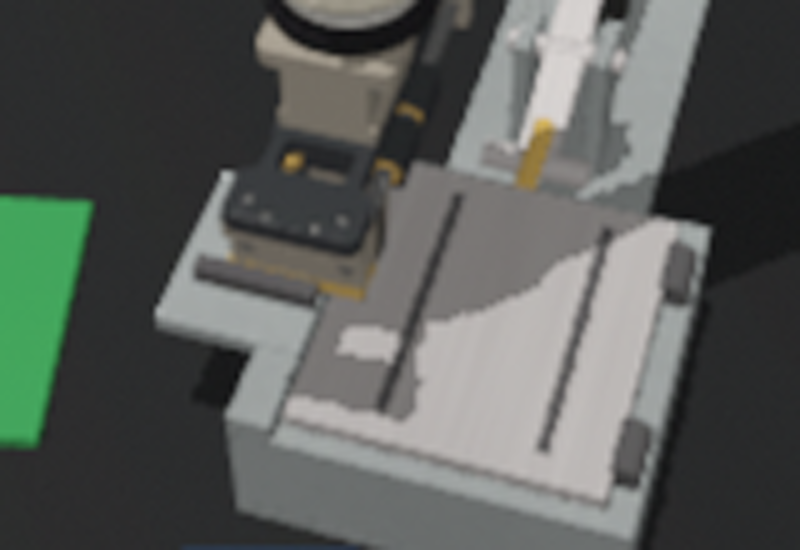

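Request:
drive_tool(
  increments=[
    [0,6.5,-0.5,0,0,0,0],
    [0,6.5,-0.5,0,0,0,0],
    [0,6.5,-0.8,0,0,0,0],
    [0,6.5,-0.8,0,0,0,0],
    [0,6.5,-0.8,0,0,0,0],
    [0,6.5,-0.8,0,0,0,0],
    [0,6.5,-0.8,0,0,0,0],
    [0,6.5,-0.8,0,0,0,0],
  ],
)

```text
t: 4.15
ee_pos: [0.6436, 0.19, 0.1156]
tcp_rot: [3.135, -0.197, -0.0]
contact_force: [-2.4, 0.6, 1.6]
finger_gap: 0.0005
gripper_force: 1.1
```

Request:
drive_tool(
  increments=[
    [0,3,-0.4,0,0,0,0],
    [0,2,-0.2,0,0,0,0],
    [0,2,-0.2,0,0,0,0],
    [0,2,-0.2,0,0,0,0],
    [0,0,0,0,0,0,0],
    [0,0,0,0,0,0,0],
    [0,0,0,0,0,0,0],
    [0,0,0,0,0,0,0],
  ],
)

```text
t: 4.95
ee_pos: [0.6474, 0.1896, 0.1155]
tcp_rot: [3.133, -0.194, -0.015]
contact_force: [-14.5, -0.6, 9.9]
finger_gap: 0.0005
gripper_force: 7.2
```

Request:
drive_tool(
  increments=[
    [0,-9,1,0,0,0,0],
    [0,-9,1,0,0,0,0],
    [0,0,0,20,0,0,0],
    [0,0,0,30,0,0,0],
    [0,0,0,40,0,0,0],
    [0,-18,-38,10,0,0,0],
    [0,-18,-38,10,0,0,0],
    [0,-18,-38,10,0,0,0],
  ],
)

```text
t: 5.75
ee_pos: [0.5798, 0.0756, 0.2361]
tcp_rot: [3.135, -0.196, 0.003]
contact_force: [0.5, 0.2, -0.2]
finger_gap: 0.0003
gripper_force: 0.0
```

Run:
```python
from rig import *
import cv2,numpy as np
print(get_obs()["ee_pos"])
a=cv2.resize(capture("side")["image"][130:300,200:440],(800,567),interpolation=cv2.INTER_CUBIC)
cv2.imwrite("pics/s2.png",a)
```

```text
[0.57976983 0.07559731 0.23608142]
```

View pics/s2.png

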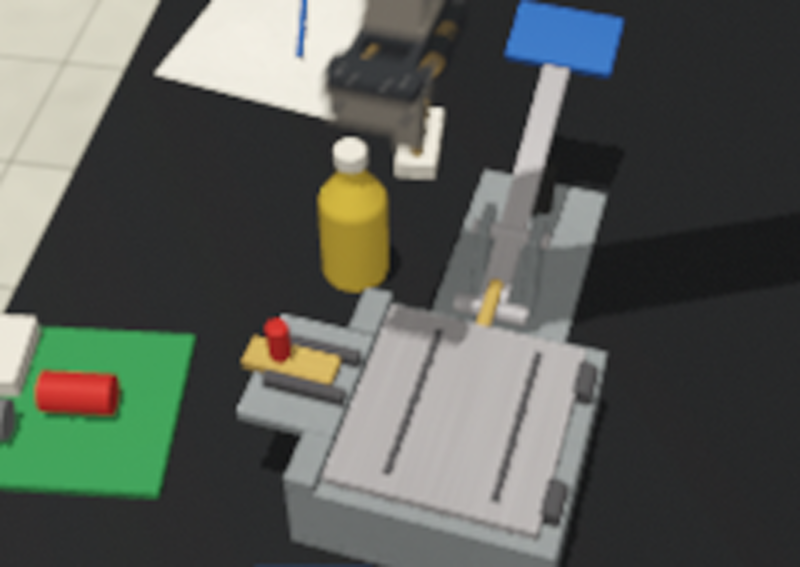

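Request:
drive_tool(
  increments=[
    [0,-14,-33,0,0,0,0],
    [0,-14,-33,0,0,0,0],
    [0,-14,-33,0,0,0,0],
    [0,-14,-33,0,0,0,0],
    [0,-14,-33,0,0,0,0],
    [0,-14,-34,0,0,0,0],
    [0,-14,-34,-20,0,0,0],
    [0,0,0,-20,0,0,0],
  ],
)

```text
t: 6.6
ee_pos: [0.4807, -0.162, 0.1956]
tcp_rot: [3.131, -0.21, 0.003]
contact_force: [-0.2, -0.3, -0.2]
finger_gap: 0.0002
gripper_force: 0.0
```

Request:
drive_tool(
  increments=[
    [0,0,0,-10,0,0,0],
    [0,0,0,-10,0,0,0],
    [0,0,0,-10,0,0,0],
    [0,0,-0.5,-10,0,0,0],
    [0,0,-0.5,-10,0,0,0],
    [0,0,-0.5,-10,0,0,0],
    [0,0,-0.5,-10,0,0,0],
    [0,0,-0.5,-10,0,0,0],
  ],
)

```text
t: 7.4
ee_pos: [0.484, -0.16, 0.1167]
tcp_rot: [3.132, -0.195, 0.006]
contact_force: [-1.6, -5.2, 8.7]
finger_gap: 0.0004
gripper_force: 3.6
```

Request:
drive_tool(
  increments=[
    [0,0,-1,-8,0,0,0],
    [0,0,-1,-8,0,0,0],
    [0,0,-1,-8,0,0,0],
    [0,0,-1,-8,0,0,0],
    [0,0,-1,-8,0,0,0],
    [0,0,-1,-8,0,0,0],
    [0,0,-1,-8,0,0,0],
    [0,0,0,-4,0,0,0],
  ],
)

```text
t: 8.2
ee_pos: [0.4845, -0.1633, 0.0562]
tcp_rot: [-3.134, 0.192, -0.005]
contact_force: [0.4, 3.3, 8.3]
finger_gap: 0.0008
gripper_force: 3.6
```

Request:
drive_tool(
  increments=[
    [0,0,0,-3,0,0,0],
    [0,0,0,-3,0,0,0],
    [0,0,0,-3,0,0,0],
    [0,0,0,-2,0,0,0],
    [0,0,0,-2,0,0,0],
    [0,0,0,0,0,0,0],
    [0,0,0,0,0,0,0],
    [0,0,0,0,0,0,0],
  ],
)

```text
t: 9.0
ee_pos: [0.4854, -0.1631, 0.0526]
tcp_rot: [3.133, -0.191, 0.006]
contact_force: [-27.0, 11.3, 95.5]
finger_gap: 0.0007
gripper_force: 45.3
```

Run:
```python
from rig import *
import cv2,numpy as np
o=get_obs();print(o["ee_pos"],o["contact_force"])
a=cv2.resize(capture("side")["image"][90:320,200:500],(780,598),interpolation=cv2.INTER_CUBIC)
cv2.imwrite("pics/s3.png",a)
```

```text
[ 0.48540398 -0.16308765  0.05256086] [-26.99279426  11.26327875  95.54942037]
```

View pics/s3.png

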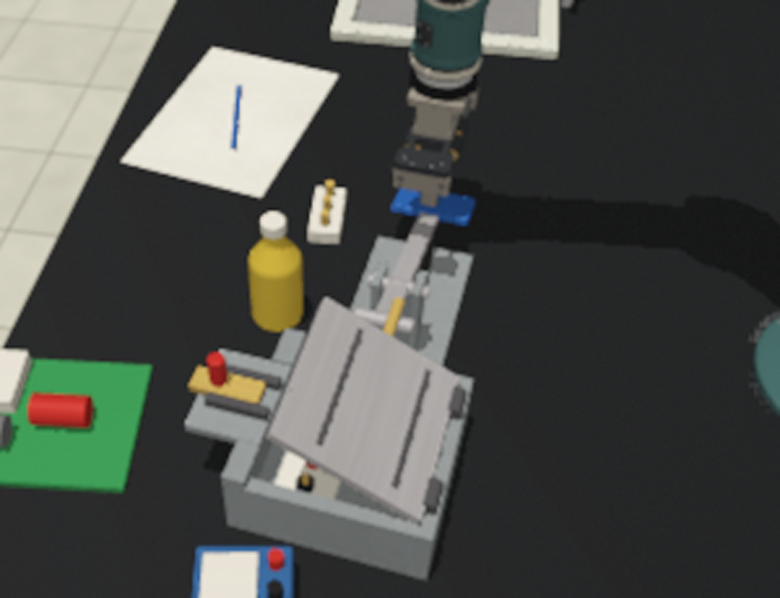

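The flap is open and the pad is on its stop, with the bolt back and the bystanders in place. The push is too hard (95 N), so I'll ease it.

Request:
drive_tool(
  increments=[
    [0,0,0,2,0,0,0],
    [0,0,0,2,0,0,0],
    [0,0,0,2,0,0,0],
    [0,0,0,1,0,0,0],
    [0,0,0,0,0,0,0],
    [0,0,0,0,0,0,0],
    [0,0,0,0,0,0,0],
    [0,0,0,0,0,0,0],
  ],
)

```text
t: 9.85
ee_pos: [0.4849, -0.1631, 0.0536]
tcp_rot: [3.136, -0.192, 0.006]
contact_force: [-8.4, 6.7, 36.8]
finger_gap: 0.0003
gripper_force: 17.1
```

```bash
python3 -c "
from rig import *
o=get_obs();print(o['ee_pos'],o['contact_force']);print(close_job())"
```

```text
[ 0.48490646 -0.16313428  0.05364281] [-8.36415026  6.73813694 36.83299308]
the job is handed in; nothing more can be done
None
```

I pushed the bolt fully back, raised the flap by pressing the lever onto its stop, and handed the job in with the fingers still holding the pad down at about 37 N. The last picture showed the soap bottle and resistor block unmoved and the visible part of the meter undisturbed; the hand-in gave no verdict.

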